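# Click the spindle speed selector to five and start it

## Robot

A 6-joint arm with a two-finger parallel gripper is mounted at the origin on a cart in front of the work surface, level with it; the furniture and walls round the work are solid. World frame = base frame: x ahead of the robot, y to its left, z up, the work surface at z = 0. Lengths are in m, angles in rad, forces in N, time in s.
With the tool pointing down it reaches from about 0.35 to 0.725 m from the base axis. Payload 6 kg.
Tool frame: the origin (TCP) lies midway between the tips of the shut fingers; the grasp point (between the pads) lies 19 mm behind it (manip.grasp_offset is the z of the grasp point in the tool frame, in m); z points along the fingers, y is the line along which they close (so a half turn about z gives the same grasp; the last joint's range is limited). The gripper opens to 85 mm and grips with 20 to 120 N. Pads are 22 mm wide; open, the fingers measure 114 mm over their backs; the gripper's body (76 mm by 85 mm) begins 54 mm behind the grasp point. The pads swing forward as they close: fully open they stand 13 mm farther back than shut.
Start: joints at [-0.924, 0.04, 0.085, 0, -1.615, -0.334], TCP at [0.185, -0.571, 0.231] pointing down, gripper open.
Joint ranges: [-2.56, 2.56], [-1.29, 2.01], [-1.08, 1.49], [-3.29, 1.98], [-2.81, -0.18], [-2.99, 2.99]. Speed limits (rad/s): [2.57, 2.57, 3.01, 3.14, 3.14, 3.14].

## Interface

Orientations are given as a unit quaternion [w, x, y, z].
In Python, from cell import manip, snapshot, get_calibration, ticket, boxes_of, outline_of gives the robot as it stands.
- The arm moves only by the tool drive_tool, never from a script. Its argument "rows" is a list of rows, each an object with "dr": the turn, a rotation vector about the tool's x, y, z in rad, a list of three; "dp": the shift along the tool's x, y, z in mm, a list of three; "grip": the opening, from 0 (shut) to 1 (fully open). In form: [{"dr": [rx, ry, rz], "dp": [x, y, z], "grip": grip}, ...]. A call has 1 to 5 rows; each row is the pose to reach, as a shift and turn from the pose commanded when the call began, along the tool's axes at that moment; what a row does not reach only later rows make up. A row lasts 1/12 s, in which the tool goes at most 41.7 mm and 7.16 degrees, less where a joint would pass 70% of its speed; a pose out of reach is approached as far as the arm can. A call with a gripper value outside its range is refused whole. The fingers move at their own pace and stop on an object; "grip_force" is the grip in N (left out, the last holds). Time passes only in rows, so rows that repeat a pose let the fingers close. It gives the time, the measured TCP pose, the force, the opening and the grip force at its end, in the units of the state.
- manip.observe(): the state, without advancing time (a new reading comes with each control period).
- snapshot(name): name is "side" or "top" or "wrist"; returns the picture (384x512x3 uint8, blue, green, red); there is no depth.
- get_calibration(name): a dict with "fx", "fy", "cx", "cy" (pixels), "pose" (4x4, takes a point from camera to world coordinates); the wrist camera has in their place "T_tool_cam" (4x4, takes a point from camera to tool coordinates, whose origin is the TCP and whose axes are the flange's). Camera axes: x right, y up, looking along -z (the intrinsics and any distortion apply to the point x, -y, -z); pixel columns grow to the right and rows downward; lengths in m; the calibration is good to about 2 mm. The wrist camera is an equidistant fisheye: a pixel r from the principal point sees the ray r / f radians off the axis. A picture is of the moment at which its call begins: read the wrist's pose just before it. get_calibration takes no time and is no camera call.
- ticket.finish_job(): hands the job in; it is judged then, once.
Trained networks look in the newest picture that a camera, given by its name, has taken for a name from the list of things; names that differ only in an ending like _2 or _b are one class to them, and where a whole thing is asked for, a point or a joint stands for the part that bears it (a point fixed in the world has none). Each returns a list of dicts, best first, with "conf" (0 to 1); they miss things now and then, are a little off and sometimes report something else, mostly with a low value. They report only what shows in the picture. A call takes as long as a camera call.
- boxes_of(camera, thing): "rect" ([left, top, right, bottom] in pixels, round what is visible of it).
- outline_of(camera, thing): "pixels" (384x512 bool, what is visible of it) and "rect" ([left, top, right, bottom] in pixels, round what is visible of it).
The state is a dict: "clock": time; "qpos": joint angles; "joint_velocities": joint speeds; "joint_torque": joint torques, N m; "tcp_pos": TCP position; "orientation": TCP orientation; "ft_force": force on the tool from outside, world axes, zero at the start; "torque": the same for the moment, N m; "finger_gap": finger opening in m; "grip_force": force on a finger pad.
Only numpy, scipy, OpenCV 4.12 (cv2) and the standard library are available. Lean on these libraries where they do the work, as an engineer would, in place of code of your own. Each camera call takes 0.05 s, during which the arm holds its last target. There are 200 camera calls.

## Task

Set the spindle speed selector to its fifth position: push its pointer round clockwise with a fingertip, click by click, without gripping it and without clicking past the fifth, and take the finger away. Then press the flat start button fully down with a fingertip and let it come up again. Do not press it before the speed is set, do not press the mushroom-shaped stop button, and leave the loose things around where they are.

Things in the scene. Friction and masses are not known exactly. Their poses are not given: they have to be found in the camera images.
- dial_box: Speed selector unit: grey box 150 x 150 x 55 mm with an aluminium plate on top (upper face 58 mm above the table), fixed to the table. Origin at the centre of its underside; z up; its -x side faces roughly the robot (turned by up to 0.45 rad). On the plate seven raised black ticks mark the positions, 30 degrees apart, 59 to 70 mm from the selector's axis, growing longer clockwise.
- speed_dial (a joint): Angle of the selector in rad, growing clockwise seen from above: 0 in the first position, one click each 0.5236; the fifth reads 2.094, the seventh (end stop) 3.142. A sprung ball holds it in each; about 4 N at 45 mm from the axis pushes it over the crest half-way, then it snaps on into the next by itself. It starts in the first, second or third.
- dial_axis (a point): Point on the selector's upright axis, 59 mm above the table. The black selector: a hub 36 mm wide, 12 mm high, and an upright pointer bar 12 mm thick from 18 mm behind the axis to 55 mm before it, from 2 to 36 mm above this point (top 95 mm above the table), with a white line on its long end. Push the flat side of the long end, some 45 mm from the axis.
- fifth_tick (a point): Inner end of the fifth tick, 59 mm from the axis, 59 mm above the table. The first (shortest) tick lies at the selector unit's own +y (left), the fourth at its +x (far side), the fifth 30 degrees clockwise of that, the seventh at its -y (right).
- dial_tip (a point): Middle of the upper edge of the pointer's long end, 55 mm from the axis, 95 mm above the table; it moves with the selector and shows where it points.
- button_box: Push-button station: grey box 90 x 165 x 50 mm with an aluminium top (upper face 51 mm above the table), fixed to the table. Origin at the centre of its underside; its -x side faces roughly the robot (turned by up to 0.45 rad). Two black buttons in steel collars: start 42 mm to its own +y (left), stop 42 mm to its own -y (right).
- start_top (a point): Centre of the upper face of the start button: flat, round, 34 mm diameter, 64 mm above the table when up, standing 9 mm above its collar. It goes down 6 mm.
- start_button (a joint): Travel of the start button in m: 0 up, 0.006 fully down; sprung, 1.5 N to begin and 4.5 N when fully down; comes up by itself.
- stop_top (a point): Top of the stop button: mushroom-shaped, 42 mm diameter, 82 mm above the table, 18 mm higher than the start button.
- stop_button (a joint): Travel of the stop button in m: 0 up, 0.006 fully down; sprung. To be left alone.
- stone_plug: White stone plug, 66 mm diameter, 46 mm high, standing behind the speed selector unit; a loose bystander, origin at the centre of its underside, to be left alone.
- spacer_ring_1: Brass-coloured ring, 52 mm diameter, 16 mm high, lying in front of the push-button station; a loose bystander, origin at the centre of its underside, to be left alone.
- marker: Marker pen, 135 mm long, 15 mm high, at the left; a loose bystander, origin at the centre of its underside, to be left alone.
- tape_roll: Roll of tape, 68 mm diameter, 24 mm high, at the right; a loose bystander, origin at the centre of its underside, to be left alone.
- wood_chuck_2: Small turned wooden chuck, 62 mm diameter, 34 mm high, at the front right; a loose bystander, origin at the centre of its underside, to be left alone.

How it is judged:
On the way, in this order (a step that is already met when the one before it is completed fails the run):
1. the selector rests in its fifth position and is no longer touched (value of joint speed_dial between 1.974 and 2.214 rad and contact force between speed_dial and the fingers below 0.2 N and contact force between speed_dial and the arm below 0.2 N), for 0.2 s.
2. the start button is pressed down (value of joint speed_dial between 1.974 and 2.214 rad and value of joint start_button above 0.0045 m), for 0.05 s.
At the end, for the whole second after the job is handed in: The selector rests in its fifth position (2.094 rad, within 0.12), the start button has been pressed at least 4.5 of its 6 mm after that and is up again, the stop button is up (value of joint speed_dial between 1.974 and 2.214 rad and value of joint each of start_button, stop_button below 0.001 m); the robot touches nothing.
It fails at once if the selector is clicked past the fifth position (value of joint speed_dial above 2.382 rad).
It fails at once if the selector is gripped or pushed with more than 25 N (contact force between the fingers and speed_dial above 25 N).
It fails at once if the start button is pressed (over 2 mm) while the selector is not in its fifth position (value of joint start_button above 0.002 m and not (value of joint speed_dial between 1.974 and 2.214 rad)).
It fails at once if the stop button is pressed (over 2 mm) (value of joint stop_button above 0.002 m).
It fails at once if a loose thing is lifted or moved by more than 20 mm (distance of any of stone_plug, spacer_ring_1, marker, tape_roll, wood_chuck_2 from where it was at the start of the episode above 0.02 m).
It also fails if it takes over 56 s, if anything falls off the work surface, if the arm or the gripper's body presses on something with over 40 N, if the wrist force passes 120 N, or if a joint passes its speed limit or range.

## Working session

There is one attempt and no reset: what is moved stays moved. The work goes in short steps, Python scripts to look and compute and a tool call to move; the robot and the scene stay as the last step left them, time stands still between calls to the robot, and variables do not carry over. Pictures are saved under pics/ and viewed, at most 10 in all, crops included, and the job is handed in when it is done.

Besides the shell and the picture viewer there is one more tool, called after ">>>" as name([rows], argument=value, ...), one row to a line, values as JSON. drive_tool: Moves the arm, as the interface text tells. Its arguments: {"type":"object","properties":{"rows":{"type":"array"},"grip_force":{"type":"number"}},"required":["rows"]}

```bash
ls; mkdir -p pics
python3 - <<'E'
from cell import *
import cv2,numpy as np
a=snapshot("top");b=snapshot("side")
cv2.imwrite("pics/a.png",cv2.resize(a,(768,576)))
cv2.imwrite("pics/b.png",cv2.resize(b,(768,576)))
for c in("top","side"):
    k=get_calibration(c);print(c,{x:(np.round(v,3).tolist() if not isinstance(v,float) else v) for x,v in k.items()})
for c in("top","side"):
  for t in("speed_dial","dial_box","button_box","start_button","stop_button","fifth_tick","dial_tip","start_top","stop_top"):
    try:print(c,t,[(np.round(d["rect"]).tolist(),round(d["conf"],2)) for d in boxes_of(c,t)[:2]])
    except Exception as e:print(t,e)
s=manip.observe();print(s)
k=get_calibration("wrist");print({x:np.round(v,3).tolist() for x,v in k.items()})
E
```

```text
pics
top {'fx': 367.69647089128193, 'fy': 367.69647089128193, 'cx': 253.8691575179662, 'cy': 195.09619310831914, 'pose': [[-0.007, 0.986, -0.165, 0.418], [-1.0, -0.005, 0.016, -0.02], [0.015, 0.165, 0.986, 1.071], [0.0, 0.0, 0.0, 1.0]]}
side {'fx': 459.49356702622777, 'fy': 459.49356702622777, 'cx': 255.0981378462255, 'cy': 196.02766209818012, 'pose': [[0.957, 0.162, -0.242, 0.226], [-0.291, 0.546, -0.786, -1.171], [0.004, 0.822, 0.57, 0.918], [0.0, 0.0, 0.0, 1.0]]}
top speed_dial [([302.0, 190.0, 316.0, 212.0], 0.64)]
top dial_box [([270.0, 172.0, 338.0, 244.0], 0.81)]
top button_box [([156.0, 197.0, 216.0, 236.0], 0.67)]
top start_button []
top stop_button [([189.0, 212.0, 204.0, 225.0], 0.45)]
top fifth_tick [([273.0, 177.0, 342.0, 245.0], 0.81)]
top dial_tip [([301.0, 189.0, 313.0, 214.0], 0.79)]
top start_top [([161.0, 215.0, 174.0, 224.0], 0.7), ([304.0, 186.0, 315.0, 214.0], 0.5)]
top stop_top [([190.0, 210.0, 206.0, 223.0], 0.5)]
side speed_dial [([255.0, 220.0, 281.0, 238.0], 0.52)]
side dial_box [([235.0, 224.0, 295.0, 268.0], 0.82)]
side button_box [([207.0, 166.0, 243.0, 
[... 578 characters left out ...]
0.00123018,  0.00018861,  0.00014304,
        0.00028254]), 'joint_torque': array([-1.42384644e-03, -3.67925727e+01,  3.47440875e+01,  6.93291977e+00,
       -9.31686736e-04,  5.89013075e-05]), 'tcp_pos': array([ 0.1846547 , -0.57086533,  0.23124038]), 'orientation': array([-2.68692016e-05, -1.55770174e-01,  9.87793323e-01,  5.50083040e-05]), 'ft_force': array([ 0.63298799,  0.22339859, -0.19349638]), 'torque': array([-0.01054948,  0.00362414,  0.02515112]), 'grip_force': 0.0, 'finger_gap': 0.0850612643783417}
{'fx': 297.319, 'fy': 297.319, 'cx': 257.501, 'cy': 188.86, 'T_tool_cam': [[0.001, 0.947, 0.322, 0.083], [1.0, -0.001, -0.0, -0.0], [0.0, 0.322, -0.947, -0.142], [0.0, 0.0, 0.0, 1.0]]}
```

View pics/a.png

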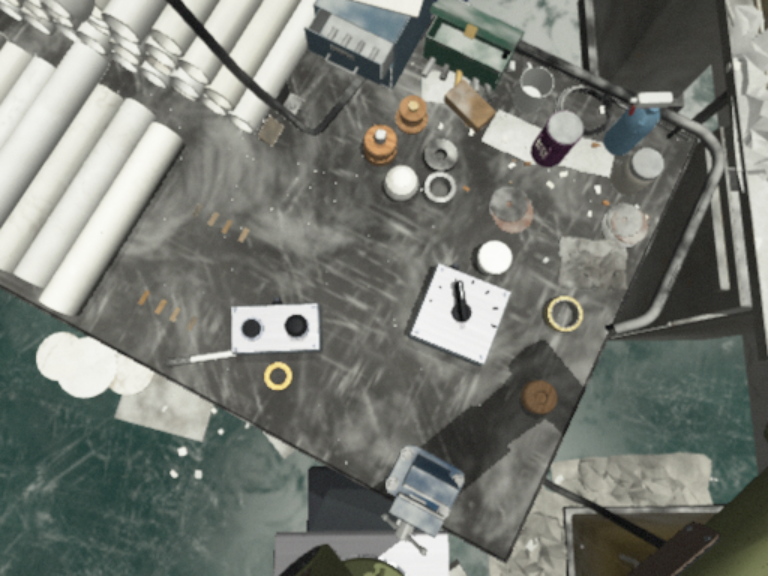

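```bash
cat > h.py <<'E'
from cell import *
import numpy as np,cv2
from scipy.spatial.transform import Rotation as R
def Tt(s):
    T=np.eye(4);q=s["orientation"];T[:3,:3]=R.from_quat([q[1],q[2],q[3],q[0]]).as_matrix();T[:3,3]=s["tcp_pos"];return T
def ray(cam,u,v,s=None):
    k=get_calibration(cam)
    if cam=="wrist":
        x,y=(u-k["cx"])/k["fx"],(v-k["cy"])/k["fy"];r=np.hypot(x,y)+1e-9
        d=np.array([np.sin(r)*x/r,-np.sin(r)*y/r,-np.cos(r)]);P=Tt(s)@k["T_tool_cam"]
    else:
        d=np.array([(u-k["cx"])/k["fx"],-(v-k["cy"])/k["fy"],-1]);P=np.array(k["pose"])
    return P[:3,3],P[:3,:3]@d
def at(cam,u,v,z,s=None):
    o,d=ray(cam,u,v,s);return o+d*(z-o[2])/d[2]
def proj(cam,p,s=None):
    k=get_calibration(cam);P=np.array(k["pose"]) if cam!="wrist" else Tt(s)@k["T_tool_cam"]
    c=np.linalg.inv(P)@np.append(p,1);x,y,z=c[0],-c[1],-c[2]
    if cam=="wrist":
        h=np.hypot(x,y)+1e-9;r=np.arctan2(h,z);x,y,z=r*x/h,r*y/h,1
    return k["cx"]+k["fx"]*x/z,k["cy"]+k["fy"]*y/z
E
python3 - <<'E'
from h import *
for n,u,v,z in(("box",304,209,.058),("dial",308,202,.07),("start",168,219,.064),("stop",197,217,.082),("bbox",186,217,.05)):
    print(n,at("top",u,v,z).round(3))
E
```

```text
box [ 0.548 -0.176  0.058]
dial [ 0.565 -0.185  0.07 ]
start [0.521 0.199 0.064]
stop [0.524 0.118 0.082]
bbox [0.528 0.152 0.05 ]
```

The top view shows the selector box at about (460,313) in the enlarged picture, turned clockwise by roughly 20°. The pointer points up to (459,285), about 25–30° counterclockwise of the box's +x, so it is in the third position. The button station is at (275,328), with start on the left and stop on the right.

>>> drive_tool([
  {"dr": [0,0,0],"dp": [-163,115,12],"grip": 0},
  {"dr": [0,0,0],"dp": [-163,115,12],"grip": 0},
  {"dr": [0,0,0],"dp": [-163,115,12],"grip": 0},
  {"dr": [0,0,0],"dp": [-163,115,12],"grip": 0},
  {"dr": [0,0,0],"dp": [-163,115,12],"grip": 0},
])

```text
clock: 1.42
tcp_pos: [0.3054, -0.4092, 0.2192]
orientation: [0.0, -0.156, 0.988, -0.0]
ft_force: [0.9, -0.9, 0.1]
finger_gap: 0.0254
grip_force: 0.0
```

>>> drive_tool([
  {"dr": [0,0,0],"dp": [-163,115,12],"grip": 0},
  {"dr": [0,0,0],"dp": [-163,115,12],"grip": 0},
  {"dr": [0,0,0],"dp": [-163,115,12],"grip": 0},
  {"dr": [0,0,0],"dp": [-163,115,12],"grip": 0},
  {"dr": [0,0,0],"dp": [-163,115,12],"grip": 0},
])

```text
clock: 1.83
tcp_pos: [0.4252, -0.2493, 0.2074]
orientation: [0.0, -0.156, 0.988, 0.0]
ft_force: [1.3, -0.9, 0.3]
finger_gap: -0.0001
grip_force: 0.0
```

>>> drive_tool([
  {"dr": [0,0,0],"dp": [-103,72,7],"grip": 0},
  {"dr": [0,0,0],"dp": [-103,72,7],"grip": 0},
  {"dr": [0,0,0],"dp": [-103,72,7],"grip": 0},
  {"dr": [0,0,0],"dp": [-103,72,7],"grip": 0},
  {"dr": [0,0,0],"dp": [-103,72,7],"grip": 0},
])

```text
clock: 2.25
tcp_pos: [0.5006, -0.1497, 0.1996]
orientation: [-0.001, -0.157, 0.988, 0.0]
ft_force: [-1.0, -0.3, -0.3]
finger_gap: -0.0004
grip_force: 0.0
```

Run:
```python
from h import *
s=manip.observe();print(s["clock"],s["tcp_pos"],s["orientation"],s["finger_gap"],s["ft_force"])
w=snapshot("wrist");cv2.imwrite("pics/w.png",cv2.resize(w,(768,576)))
np.save("w.npy",w)
for t in("dial_tip","speed_dial","dial_axis","dial_box","fifth_tick"):
    print(t,[(np.round(d["rect"]).tolist(),round(d["conf"],2)) for d in boxes_of("wrist",t)[:2]])
```

```text
2.25 [ 0.50058732 -0.14969468  0.1996057 ] [-6.92555017e-04 -1.57485590e-01  9.87521025e-01  1.86892656e-04] -0.000404008320141301 [-1.01659889 -0.27069545 -0.29261126]
dial_tip [([191.0, 193.0, 226.0, 273.0], 0.62)]
speed_dial [([193.0, 194.0, 227.0, 272.0], 0.82)]
dial_axis [([123.0, 108.0, 307.0, 284.0], 0.7)]
dial_box [([119.0, 107.0, 309.0, 283.0], 0.92)]
fifth_tick [([124.0, 110.0, 311.0, 278.0], 0.88)]
```

View pics/w.png

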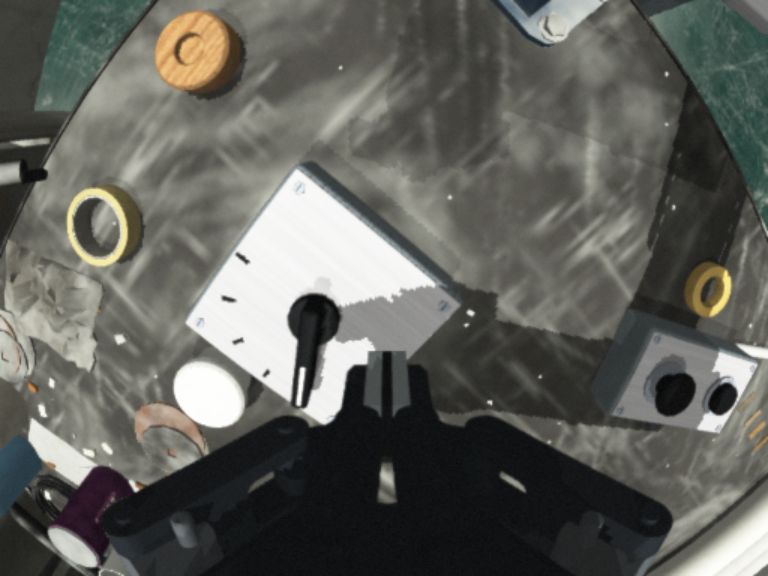

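The wrist view shows the hub at (313,317) and the pointer tip at (300,403). Ticks 4 to 7 are at (266,373), (238,341), (228,298) and (242,259), which confirms the third position. Start is at (722,398) and stop at (676,395).

Run:
```python
from h import *
s=manip.observe()
A=lambda u,v,z:at("wrist",u/1.5,v/1.5,z,s)
for n,u,v in(("s1",300,188),("s2",200,323),("s3",444,306)):print(n,A(u,v,.058).round(4))
print("ctr",((A(200,323,.058)+A(444,306,.058))/2).round(4))
tk=[A(*p,.059) for p in((266,373),(238,341),(228,298),(242,259))]
P=np.array(tk)[:,:2]
# ticks centre at 64.5 mm: fit circle
from scipy.optimize import least_squares
f=least_squares(lambda c:np.concatenate([P[i]-c[:2]-.0645*np.array([np.cos(c[2]-i*np.pi/6),np.sin(c[2]-i*np.pi/6)]) for i in range(4)]),[.55,-.18,-.35])
print("tick fit",f.x,np.abs(f.fun).max())
t=A(300,404,.095);print("tip",t, "hub",A(313,317,.071))
print("tip angle",np.degrees(np.arctan2(*(t[:2]-f.x[:2])[::-1])),np.linalg.norm(t[:2]-f.x[:2]),"top-cam tip",at("top",458/1.5,283/1.5,.095))
print("start",A(722,398,.064),"stop",A(676,395,.082))
print("R",Tt(s)[:3,:3].round(3).tolist())
```

```text
s1 [ 0.4681 -0.2214  0.058 ]
s2 [ 0.585  -0.2705  0.058 ]
s3 [ 0.5163 -0.1053  0.058 ]
ctr [ 0.5507 -0.1879  0.058 ]
tick fit [ 0.5489546  -0.18820989 -0.38130182] 0.0011903957175476397
tip [ 0.60051475 -0.18117692  0.095     ] hub [ 0.54630692 -0.18903945  0.071     ]
tip angle 7.767391540696783 0.05203760050034128 top-cam tip [ 0.59823776 -0.17517995  0.095     ]
start [0.52236412 0.19121725 0.064     ] stop [0.52418351 0.10675815 0.082     ]
R [[-0.952, -0.306, 0.001], [-0.306, 0.952, 0.0], [-0.001, -0.0, -1.0]]
```

>>> drive_tool([
  {"dr": [0,0,0.12],"dp": [-42,-10,10],"grip": 0},
  {"dr": [0,0,0.175],"dp": [-84,-19,20],"grip": 0},
  {"dr": [0,0,0.175],"dp": [-84,-19,50],"grip": 0},
  {"dr": [0,0,0.175],"dp": [-84,-19,80],"grip": 0},
  {"dr": [0,0,0.175],"dp": [-84,-19,80],"grip": 0},
])

```text
clock: 2.97
tcp_pos: [0.5824, -0.1437, 0.1122]
orientation: [-0.006, -0.068, 0.998, 0.002]
ft_force: [-0.5, 0.2, -2.1]
finger_gap: 0.0
grip_force: 0.0
```

```bash
cat >> h.py <<'E'
AX=np.array([.5495,-.188])
def tgt(th,d,r=.044,z=.076,s=None):
    "tool-frame dp (mm) and yaw to the pose beside the pointer at th deg"
    s=s or manip.observe();T=Tt(s);a=np.radians(th);u=np.array([np.cos(a),np.sin(a)]);n=np.array([-u[1],u[0]])
    p=np.append(AX+r*u+d*n,z);dp=T[:3,:3].T@(p-T[:3,3])*1000
    y=np.arctan2(T[1,1],T[0,1]);return "th",th,"d",d,"dp",dp.round(1),"drz",round(y-(a+np.pi/2),3)
E
python3 - <<'E'
from h import *
s=manip.observe();print(s["clock"],s["tcp_pos"],s["ft_force"],s["finger_gap"]);
for d in(.04,.03,.025):print(*tgt(8,d))
w=snapshot("wrist");cv2.imwrite("pics/w2.png",cv2.resize(w,(768,576)))
E
```

```text
2.9667 [ 0.58237352 -0.14368427  0.11222793] [-0.51319989  0.19184553 -2.14676193] 2.1106095254611003e-05
th 8 d 0.04 dp [-5.7  0.6 36.2] drz -0.004
th 8 d 0.03 dp [-5.7 -9.4 36.1] drz -0.004
th 8 d 0.025 dp [ -5.7 -14.4  36.1] drz -0.004
```

View pics/w2.png

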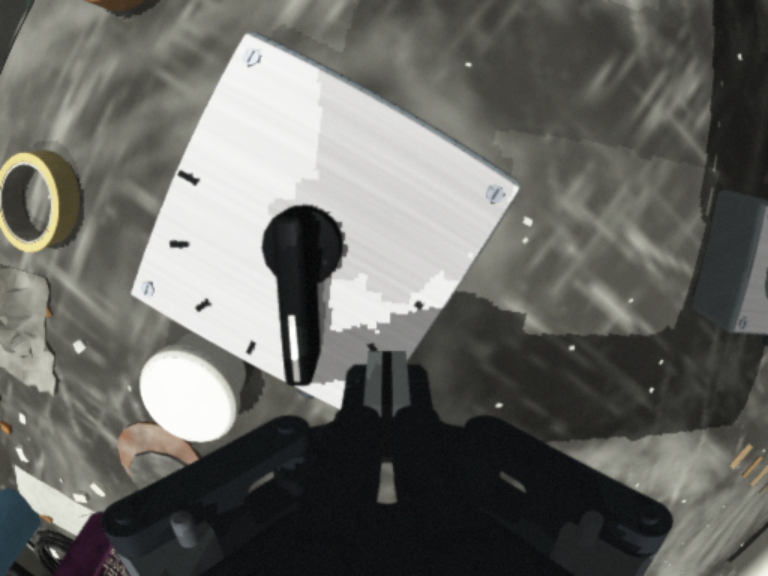

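The pointer is still at the third position, with its tip at (300,380). The shut fingertip is beside it on the left at (388,352), clear of it. Next I descend, then ease in.

>>> drive_tool([
  {"dr": [0,0,0],"dp": [-3,0,18],"grip": 0},
  {"dr": [0,0,0],"dp": [-5,0,36],"grip": 0},
  {"dr": [0,0,0],"dp": [-5,-5,36],"grip": 0},
  {"dr": [0,0,0],"dp": [-5,-10,36],"grip": 0},
  {"dr": [0,0,0],"dp": [-5,-10,36],"grip": 0},
])

```text
clock: 3.43
tcp_pos: [0.5929, -0.1545, 0.0874]
orientation: [0.002, -0.068, 0.998, -0.001]
ft_force: [-0.0, 0.4, 0.8]
finger_gap: 0.0003
grip_force: 0.0
```

Run:
```python
from h import *
s=manip.observe();print(s["tcp_pos"],s["ft_force"])
for d in(.03,.02,.015):print(*tgt(8,d))
print(Tt(s)[:3,:3].round(3).tolist())
```

```text
[ 0.59287921 -0.15450043  0.08744681] [-0.00129499  0.35746048  0.76084528]
th 8 d 0.03 dp [ 3.7  2.9 11.4] drz -0.003
th 8 d 0.02 dp [ 3.6 -7.1 11.4] drz -0.003
th 8 d 0.015 dp [  3.6 -12.1  11.5] drz -0.003
[[-0.991, -0.137, 0.004], [-0.137, 0.991, -0.001], [-0.003, -0.002, -1.0]]
```

>>> drive_tool([
  {"dr": [0,0,0],"dp": [2,-1,4],"grip": 0},
  {"dr": [0,0,0],"dp": [3,-2,8],"grip": 0},
  {"dr": [0,0,0],"dp": [3,-4,8],"grip": 0},
  {"dr": [0,0,0],"dp": [3,-6,8],"grip": 0},
  {"dr": [0,0,0],"dp": [3,-6,8],"grip": 0},
])

```text
clock: 3.85
tcp_pos: [0.5899, -0.1596, 0.0765]
orientation: [0.0, -0.069, 0.998, -0.0]
ft_force: [-0.3, 1.1, 0.4]
finger_gap: 0.0001
grip_force: 0.0
```

Run:
```python
from h import *
s=manip.observe();print(s["tcp_pos"],s["ft_force"])
for th,d in((8,.02),(8,.015),(0,.017),(-8,.017),(-12,.017)):print(*tgt(th,d))
```

```text
[ 0.58987442 -0.15964077  0.07649814] [-0.27335088  1.10119065  0.39432896]
th 8 d 0.02 dp [-0.1 -2.5  0.5] drz -0.002
th 8 d 0.015 dp [-0.1 -7.5  0.5] drz -0.002
th 0 d 0.017 dp [ -2.  -11.7   0.5] drz 0.138
th -8 d 0.017 dp [ -3.1 -18.2   0.5] drz 0.277
th -12 d 0.017 dp [ -3.3 -21.5   0.5] drz 0.347
```

>>> drive_tool([
  {"dr": [0,0,0],"dp": [0,-3,0],"grip": 0},
  {"dr": [0,0,0],"dp": [0,-5,0],"grip": 0},
  {"dr": [0,0,0],"dp": [0,-7,0],"grip": 0},
  {"dr": [0,0,0.05],"dp": [-1,-9,0],"grip": 0},
  {"dr": [0,0,0.08],"dp": [-1,-10,0],"grip": 0},
])

```text
clock: 4.27
tcp_pos: [0.5926, -0.1692, 0.0765]
orientation: [0.0, -0.028, 1.0, 0.0]
ft_force: [1.9, 1.3, 1.1]
finger_gap: -0.0003
grip_force: 1.0
```

Run:
```python
from h import *
s=manip.observe();print(s["tcp_pos"],s["ft_force"])
w=snapshot("wrist");cv2.imwrite("pics/w3.png",cv2.resize(w[150:320,120:340],(800,618))[:600])
for th,d in((0,.017),(-8,.017),(-12,.017)):print(*tgt(th,d))
```

```text
[ 0.59264715 -0.16917782  0.076475  ] [1.86544753 1.32361951 1.11544305]
th 0 d 0.017 dp [-0.7 -1.7  0.5] drz 0.055
th -8 d 0.017 dp [-2.3 -8.1  0.5] drz 0.194
th -12 d 0.017 dp [ -2.7 -11.4   0.5] drz 0.264
```

View pics/w3.png

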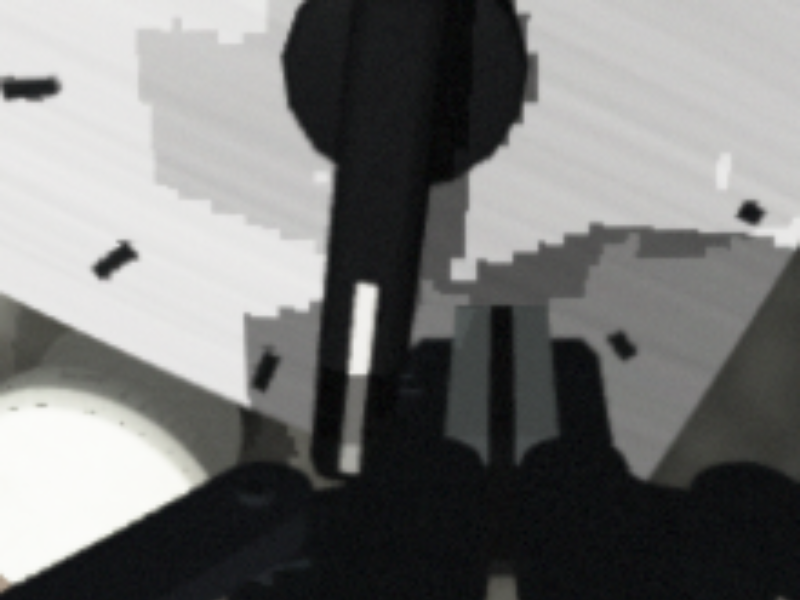

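The finger's body (415–600 px) now touches the pointer's flat side. It is about 28 mm wide, so the contact offset is about 20 mm.

Run:
```python
from h import *
for th in(0,-4,-8,-10,-12):print(*tgt(th,.020))
```

```text
th 0 d 0.02 dp [-0.8  1.3  0.5] drz 0.055
th -4 d 0.02 dp [-1.9 -1.9  0.5] drz 0.124
th -8 d 0.02 dp [-2.8 -5.2  0.5] drz 0.194
th -10 d 0.02 dp [-3.2 -6.8  0.5] drz 0.229
th -12 d 0.02 dp [-3.5 -8.5  0.5] drz 0.264
```

>>> drive_tool([
  {"dr": [0,0,0.06],"dp": [-1,-2,0],"grip": 0},
  {"dr": [0,0,0.12],"dp": [-2,-3,0],"grip": 0},
  {"dr": [0,0,0.18],"dp": [-3,-5,0],"grip": 0},
  {"dr": [0,0,0.22],"dp": [-3,-6,0],"grip": 0},
  {"dr": [0,0,0.22],"dp": [-3,-6,0],"grip": 0},
])

```text
clock: 4.73
tcp_pos: [0.5954, -0.1755, 0.0762]
orientation: [-0.0, 0.082, 0.997, -0.0]
ft_force: [-0.4, -0.2, -0.3]
finger_gap: -0.0001
grip_force: 0.0
```

Run:
```python
from h import *
s=manip.observe();print(s["tcp_pos"],s["ft_force"])
w=snapshot("wrist");cv2.imwrite("pics/w4.png",cv2.resize(w[150:320,120:340],(660,510)))
for th in(-8,-12,-16,-20,-30):print(*tgt(th,.020))
```

```text
[ 0.59540829 -0.17549165  0.07615558] [-0.38743072 -0.16105014 -0.33162089]
th -8 d 0.02 dp [-0.3  1.1  0.1] drz -0.022
th -12 d 0.02 dp [-1.6 -2.   0.1] drz 0.048
th -16 d 0.02 dp [-2.8 -5.1  0.1] drz 0.118
th -20 d 0.02 dp [-3.7 -8.4  0.1] drz 0.188
th -30 d 0.02 dp [ -5.  -16.7   0.2] drz 0.362
```

View pics/w4.png

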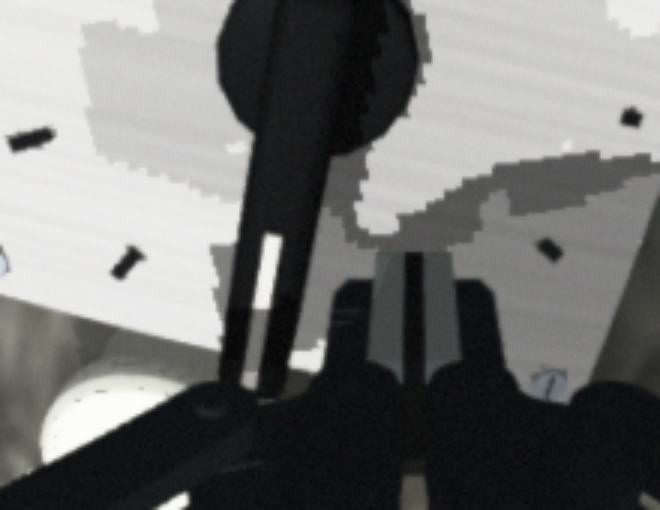

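The selector has snapped into the fourth position. Tick 3 has reappeared at (550,250), tick 4 is hidden, and there is a gap to the finger. On to the next crest.

>>> drive_tool([
  {"dr": [0,0,0.07],"dp": [-2,-4,0],"grip": 0},
  {"dr": [0,0,0.15],"dp": [-3,-7,0],"grip": 0},
  {"dr": [0,0,0.22],"dp": [-4,-10,0],"grip": 0},
  {"dr": [0,0,0.3],"dp": [-5,-13,0],"grip": 0},
  {"dr": [0,0,0.36],"dp": [-5,-16,0],"grip": 0},
])

```text
clock: 5.2
tcp_pos: [0.598, -0.1909, 0.0762]
orientation: [-0.0, 0.259, 0.966, 0.001]
ft_force: [0.3, 3.0, 0.9]
finger_gap: 0.0
grip_force: 1.5
```

Run:
```python
from h import *
s=manip.observe();print(s["tcp_pos"],s["ft_force"])
for th in(-30,-34,-36,-38,-40,-42):print(*tgt(th,.020))
```

```text
[ 0.59801723 -0.19087823  0.07615023] [0.30498796 3.03281747 0.91942683]
th -30 d 0.02 dp [-0.5 -1.8  0.1] drz -0.0
th -34 d 0.02 dp [-1.8 -4.9  0.1] drz 0.07
th -36 d 0.02 dp [-2.4 -6.5  0.1] drz 0.105
th -38 d 0.02 dp [-2.9 -8.1  0.1] drz 0.139
th -40 d 0.02 dp [-3.4 -9.7  0.1] drz 0.174
th -42 d 0.02 dp [ -3.7 -11.4   0.1] drz 0.209
```

>>> drive_tool([
  {"dr": [0,0,0.04],"dp": [-1,-2,0],"grip": 0},
  {"dr": [0,0,0.07],"dp": [-2,-4,0],"grip": 0},
  {"dr": [0,0,0.11],"dp": [-2,-6,0],"grip": 0},
  {"dr": [0,0,0.14],"dp": [-3,-7,0],"grip": 0},
  {"dr": [0,0,0.14],"dp": [-3,-7,0],"grip": 0},
])

```text
clock: 5.62
tcp_pos: [0.5969, -0.1994, 0.0762]
orientation: [-0.0, 0.325, 0.946, -0.0]
ft_force: [-0.3, -0.1, -0.3]
finger_gap: -0.0003
grip_force: 0.0
```

Run:
```python
from h import *
s=manip.observe();print(s["tcp_pos"],s["ft_force"])
w=snapshot("wrist");cv2.imwrite("pics/w5.png",cv2.resize(w[150:320,120:340],(660,510)))
for th in(-36,-38,-40,-42):print(*tgt(th,.020))
```

```text
[ 0.59688648 -0.19935328  0.07622128] [-0.27748518 -0.05254636 -0.26695885]
th -36 d 0.02 dp [1.  1.2 0.2] drz -0.032
th -38 d 0.02 dp [ 0.3 -0.3  0.2] drz 0.003
th -40 d 0.02 dp [-0.4 -1.9  0.2] drz 0.038
th -42 d 0.02 dp [-1.  -3.4  0.2] drz 0.073
```

View pics/w5.png

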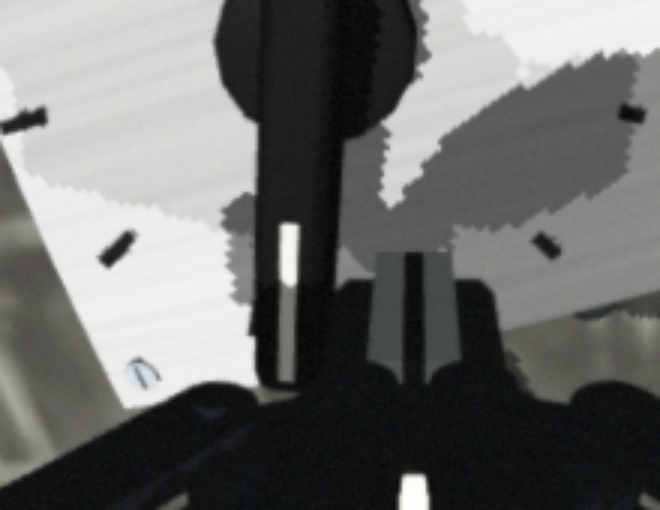

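The pointer seems near the crest (nearly aligned with the tool). I'll check whether it is still moving.

Run:
```python
from h import *
a=snapshot("wrist");b=snapshot("wrist")
print(np.abs(a[150:250,180:260].astype(int)-b[150:250,180:260]).mean())
s=manip.observe()
w=b[150:320,120:340];print(s["ft_force"],s["clock"])
o=cv2.imread("pics/w5.png");n=cv2.resize(w,(660,510));print(np.abs(o.astype(int)-n).mean())
for th in(-22,-38,-52,):
    a=np.radians(th);t=np.append(AX+.055*np.array([np.cos(a),np.sin(a)]),.095)
    u,v=proj("wrist",t,s);print(th,(u-120)*3,(v-150)*3)
```

```text
16.970916666666668
[-0.18502393 -0.10941273  0.53312501] 5.7667
9.78490394137453
-22 381.58944526480116 392.4307644682767
-38 293.5546070166894 400.45583203871735
-52 216.90934569085326 389.9180222047007
```

It was caught mid-snap. I'll retract sideways, then up, and look.

>>> drive_tool([
  {"dr": [0,0,0],"dp": [0,15,0],"grip": 0},
  {"dr": [0,0,0],"dp": [0,25,0],"grip": 0},
  {"dr": [0,0,0],"dp": [0,25,-35],"grip": 0},
  {"dr": [0,0,0],"dp": [0,25,-75],"grip": 0},
  {"dr": [0,0,0],"dp": [0,25,-75],"grip": 0},
])

```text
clock: 6.18
tcp_pos: [0.616, -0.1799, 0.161]
orientation: [0.006, 0.324, 0.946, 0.0]
ft_force: [-0.2, -0.7, 3.1]
finger_gap: -0.0001
grip_force: 0.0
```

Run:
```python
from h import *
snapshot("wrist");s=manip.observe();w=snapshot("wrist");print(s["tcp_pos"],s["ft_force"])
for th in range(-20,-100,-16):
    a=np.radians(th);t=np.append(AX+.055*np.array([np.cos(a),np.sin(a)]),.095);print(th,np.round(np.array(proj("wrist",t,s))*1.5))
cv2.imwrite("pics/w6.png",cv2.resize(w,(768,576)))
print([(np.round(d["rect"]).tolist(),round(d["conf"],2)) for d in boxes_of("wrist","dial_tip")[:2]])
```

```text
[ 0.61530696 -0.17919068  0.15743698] [ 1.03052138  0.12865829 -0.31206633]
-20 [325. 318.]
-36 [296. 322.]
-52 [267. 319.]
-68 [240. 308.]
-84 [216. 291.]
[([175.0, 114.0, 224.0, 213.0], 0.9)]
```

View pics/w6.png

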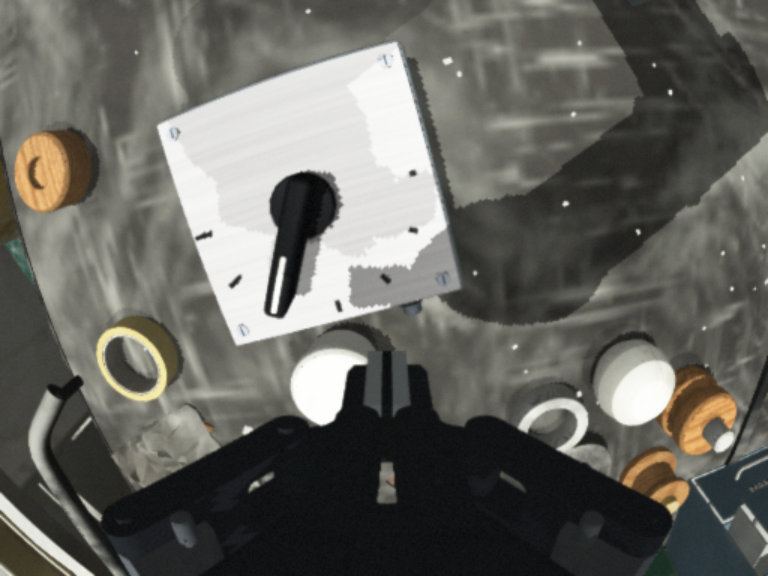

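The selector rests in the fifth position: ticks 1–4, 6 and 7 show, the fifth is under the pointer, and the tip is at (277,315). Now over to the start button.

>>> drive_tool([
  {"dr": [0,0,0],"dp": [166,111,0],"grip": 0},
  {"dr": [0,0,0],"dp": [166,111,0],"grip": 0},
  {"dr": [0,0,0],"dp": [166,111,0],"grip": 0},
  {"dr": [0,0,0],"dp": [166,111,0],"grip": 0},
  {"dr": [0,0,0],"dp": [166,111,0],"grip": 0},
])

```text
clock: 6.75
tcp_pos: [0.5482, 0.0127, 0.1499]
orientation: [-0.001, 0.325, 0.946, -0.0]
ft_force: [1.2, -0.6, -0.9]
finger_gap: -0.0
grip_force: 0.0
```

>>> drive_tool([
  {"dr": [0,0,-0.12],"dp": [166,111,0],"grip": 0},
  {"dr": [0,0,-0.24],"dp": [166,111,0],"grip": 0},
  {"dr": [0,0,-0.36],"dp": [166,111,0],"grip": 0},
  {"dr": [0,0,-0.48],"dp": [166,111,0],"grip": 0},
  {"dr": [0,0,-0.6],"dp": [166,111,0],"grip": 0},
])

```text
clock: 7.17
tcp_pos: [0.4853, 0.2024, 0.1501]
orientation: [-0.001, 0.027, 1.0, -0.0]
ft_force: [1.6, 0.2, -0.3]
finger_gap: 0.0001
grip_force: 0.0
```

Run:
```python
from h import *
snapshot("wrist");s=manip.observe();w=snapshot("wrist");print(s["tcp_pos"],s["orientation"],s["ft_force"])
cv2.imwrite("pics/w7.png",cv2.resize(w,(768,576)))
for t,z in(("start_top",.064),("stop_top",.082)):
  for d in outline_of("wrist",t)[:2]:
    v,u=np.nonzero(d["pixels"]);r=d["rect"]
    print(t,round(d["conf"],2),np.round(r),at("wrist",(r[0]+r[2])/2,(r[1]+r[3])/2,z,s).round(4),at("wrist",u.mean(),v.mean(),z,s).round(4))
```

```text
[0.48423236 0.20607794 0.14974732] [-9.77481472e-04  2.20825219e-02  9.99755601e-01  3.81988259e-04] [-0.45424053  1.66304235  1.01209852]
start_top 0.85 [234. 216. 271. 244.] [0.5159 0.2004 0.064 ] [0.5141 0.1993 0.064 ]
start_top 0.22 [139. 231. 180. 269.] [0.5339 0.114  0.064 ] [0.5317 0.1139 0.064 ]
stop_top 0.93 [138. 228. 179. 272.] [0.5233 0.1202 0.082 ] [0.5213 0.1214 0.082 ]
stop_top 0.26 [122. 168. 299. 280.] [0.5004 0.1683 0.082 ] [0.4953 0.1679 0.082 ]
```

View pics/w7.png

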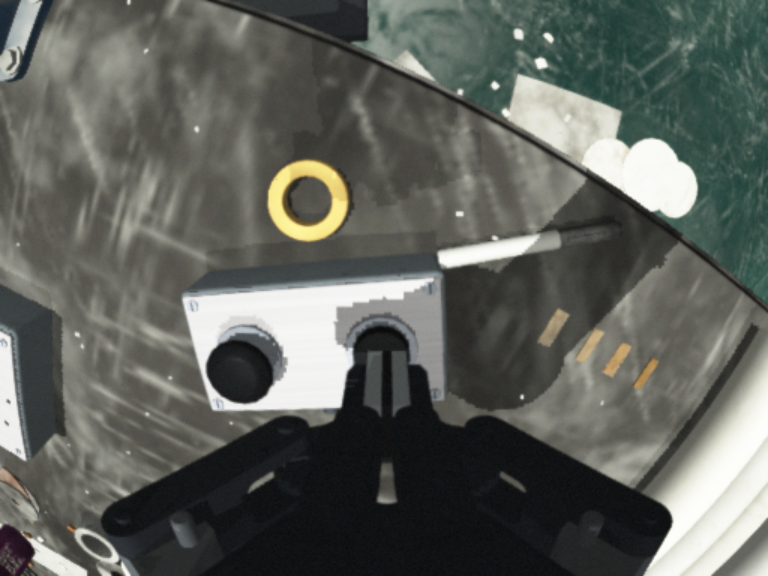

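The start button is partly hidden under the fingertip, with its visible disc at x 357–410 and its top edge at y 327. Its centre is about (0.521, 0.200). The stop mushroom is at (240,370), well clear of the finger.

>>> drive_tool([
  {"dr": [0,0,0],"dp": [-20,-2,0],"grip": 0},
  {"dr": [0,0,0],"dp": [-37,-5,10],"grip": 0},
  {"dr": [0,0,0],"dp": [-37,-5,40],"grip": 0},
  {"dr": [0,0,0],"dp": [-37,-5,70],"grip": 0},
  {"dr": [0,0,0],"dp": [-37,-5,75],"grip": 0},
])

```text
clock: 7.78
tcp_pos: [0.5211, 0.1898, 0.0696]
orientation: [-0.004, 0.033, 0.999, -0.002]
ft_force: [-1.3, -0.7, -1.7]
finger_gap: 0.0002
grip_force: 0.0
```

>>> drive_tool([
  {"dr": [0,0,0],"dp": [0,0,0],"grip": 0},
  {"dr": [0,0,0],"dp": [0,0,2],"grip": 0},
  {"dr": [0,0,0],"dp": [0,0,4],"grip": 0},
  {"dr": [0,0,0],"dp": [0,0,6],"grip": 0},
  {"dr": [0,0,0],"dp": [0,0,8],"grip": 0},
])

```text
clock: 8.2
tcp_pos: [0.5243, 0.193, 0.0697]
orientation: [0.001, 0.031, 1.0, 0.001]
ft_force: [-0.3, 0.1, 0.3]
finger_gap: 0.0001
grip_force: 0.0
```

>>> drive_tool([
  {"dr": [0,0,0],"dp": [2,6,-2],"grip": 0},
  {"dr": [0,0,0],"dp": [2,6,0],"grip": 0},
  {"dr": [0,0,0],"dp": [2,6,2],"grip": 0},
  {"dr": [0,0,0],"dp": [2,6,4],"grip": 0},
  {"dr": [0,0,0],"dp": [2,6,4],"grip": 0},
])

```text
clock: 8.62
tcp_pos: [0.5219, 0.1989, 0.064]
orientation: [-0.0, 0.031, 1.0, 0.0]
ft_force: [-0.5, 0.7, 2.3]
finger_gap: -0.0003
grip_force: 0.7
```

>>> drive_tool([
  {"dr": [0,0,0],"dp": [0,0,1],"grip": 0},
  {"dr": [0,0,0],"dp": [0,0,2],"grip": 0},
  {"dr": [0,0,0],"dp": [0,0,3],"grip": 0},
  {"dr": [0,0,0],"dp": [0,0,4],"grip": 0},
  {"dr": [0,0,0],"dp": [0,0,4],"grip": 0},
])

```text
clock: 9.03
tcp_pos: [0.5221, 0.1988, 0.0604]
orientation: [0.0, 0.031, 1.0, 0.0]
ft_force: [-2.1, 0.7, 3.3]
finger_gap: 0.0001
grip_force: 1.6
```

Contact made at 64 mm; 3.6 mm pressed so far, so I'll continue to the bottom.

>>> drive_tool([
  {"dr": [0,0,0],"dp": [0,0,1],"grip": 0},
  {"dr": [0,0,0],"dp": [0,0,2],"grip": 0},
  {"dr": [0,0,0],"dp": [0,0,3],"grip": 0},
  {"dr": [0,0,0],"dp": [0,0,3],"grip": 0},
  {"dr": [0,0,0],"dp": [0,0,3],"grip": 0},
])

```text
clock: 9.45
tcp_pos: [0.5221, 0.1988, 0.0581]
orientation: [0.0, 0.031, 1.0, 0.0]
ft_force: [-2.8, 0.6, 6.4]
finger_gap: -0.0001
grip_force: 3.6
```

>>> drive_tool([
  {"dr": [0,0,0],"dp": [0,0,1],"grip": 0},
  {"dr": [0,0,0],"dp": [0,0,1],"grip": 0},
  {"dr": [0,0,0],"dp": [0,0,1],"grip": 0},
])

```text
clock: 9.7
tcp_pos: [0.5222, 0.1988, 0.058]
orientation: [0.0, 0.031, 1.0, 0.0]
ft_force: [-6.8, -0.6, 11.6]
finger_gap: -0.0002
grip_force: 5.8
```

>>> drive_tool([
  {"dr": [0,0,0],"dp": [0,0,-10],"grip": 0},
  {"dr": [0,0,0],"dp": [0,0,-30],"grip": 0},
  {"dr": [0,0,0],"dp": [0,0,-60],"grip": 0},
  {"dr": [0,0,0],"dp": [30,0,-90],"grip": 0},
  {"dr": [0,0,0],"dp": [60,0,-90],"grip": 0},
])

```text
clock: 10.12
tcp_pos: [0.4643, 0.2027, 0.1519]
orientation: [0.003, 0.032, 0.999, 0.001]
ft_force: [-1.3, 1.6, 2.8]
finger_gap: -0.0002
grip_force: 0.0
```

>>> drive_tool([
  {"dr": [0,0,0],"dp": [0,0,0],"grip": 0},
  {"dr": [0,0,0],"dp": [0,0,0],"grip": 0},
  {"dr": [0,0,0],"dp": [0,0,0],"grip": 0},
])

```text
clock: 10.37
tcp_pos: [0.4622, 0.2023, 0.1461]
orientation: [-0.0, 0.031, 1.0, -0.0]
ft_force: [-0.0, 0.3, -0.4]
finger_gap: -0.0001
grip_force: 0.0
```

Run:
```python
from h import *
w=snapshot("wrist");t=snapshot("top");cv2.imwrite("pics/w8.png",np.hstack([cv2.resize(w,(400,300)),cv2.resize(t[150:270,130:350],(400,300))]))
```

```text
(no output)
```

View pics/w8.png

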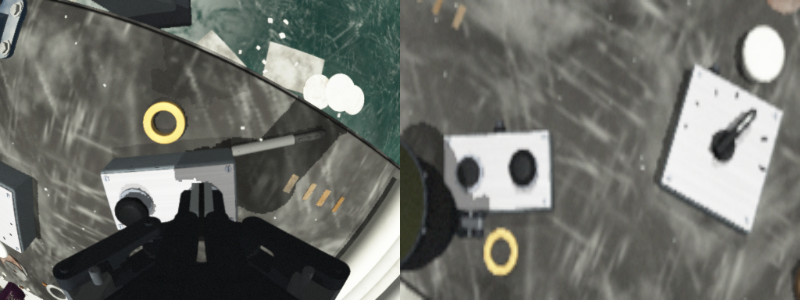

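The button bottomed at 58 mm with the force climbing to 11.6 N, then was released. The arm is clear, the pointer is on the fifth tick at (745,118) in the right-hand crop, and the loose things are where they were.

```bash
python3 -c "
from cell import ticket
print(ticket.finish_job())"
```

```text
the job is handed in; nothing more can be done
None
```

The selector is in its fifth position, the start button was pressed fully down and released, and the job is handed in; the hand-in returned no verdict.

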